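# Set the photometer's wavelength dial behind a closed shutter

## Task

On the white photometer, pull the shutter rod's knob on the instrument's side fully out. With the shutter still fully out, turn the big bar-shaped dial on top until its pointer is exactly in line with the point of the steel index clip on the dial's rim, then push the shutter knob fully home without losing the setting. Do not turn the dial unless the shutter is fully out, leave everything else where it stands, and let go of everything at the end.

Things in the scene. Friction and masses are not known exactly. Their poses are not given: they have to be found in the camera images.
- photometer: white bench instrument, fixed, 280 (its x) x 260 (its y) x 106 mm high. Origin under its centre, z up; its front is its -x side and the shutter rod comes out of its -y side (the right-hand side as seen from the robot). Its flat top carries the dial, a dark screen behind it (+x), and a grey cover strip 9 mm high on the +y side of the dial, whose small black pull is 14 mm high.
- dial (a joint): dial angle in rad; 0 when the pointer points to the photometer's front (-x), grows anticlockwise seen from above; limits -1.2 and 2.6. Friction holds it where it is left.
- dial_grip (a point): point on the dial's vertical axis at grip height (z = 141 mm), at x -40, y -20 mm on the photometer. Its x axis is the pointer's direction. The dial is a black upright bar 80 mm long, 20 mm thick, 40 mm high (top at z = 158 mm), blunt at one end, wedge-shaped at the pointer end, on an aluminium disc of 92 mm diameter with its top at z = 118 mm.
- dial_tip (a point): tip of the dial's thin pointer, which sticks out under the bar's wedge-shaped end, 55 mm from the dial's axis, at z = 121 mm.
- index_clip: fixed dark steel block 26 x 16 mm, 18 mm high, with a wedge point facing inwards, 58 to 92 mm from the dial's axis on the rim of a flat steel disc. Origin on the dial's axis on the photometer's top (z = 106 mm); its x axis points from there to the clip. The clip lies anticlockwise (seen from above) of the pointer at the start, 0.6 to 2.2 rad away.
- index_mark (a point): the place 55 mm from the dial's axis, 3 mm inside the clip's point (z = 121 mm), over which the pointer's tip must come to stand.
- shutter (a joint): how far the shutter rod is pulled out, in m; 0 fully home, 0.060 fully out (end stop); at the start it stands 0 to 12 mm out. Friction (about 3 N) holds it where it is left.
- shutter_knob (a point): centre of the shutter's black cylinder knob, 36 mm diameter and 36 mm long along the photometer's y, at z = 68 mm, on a steel rod of 12 mm diameter. The knob's centre is 48 mm off the photometer's side when home and 108 mm when out; it moves along the photometer's -y as it is pulled. Its axes are the photometer's.
- beaker: loose bystander: glass beaker, 72 mm wide, 95 mm high, beyond the end of the shutter knob; origin under its centre.
- wash_bottle: loose bystander: white bottle with cap, 68 mm wide, 170 mm high, on the far side of the shutter knob; origin under its centre.
- vial: loose bystander: amber glass jar with lid, 44 mm wide, 50 mm high, standing on the photometer's top at its far left corner; origin under its centre.
- sample_jar: loose bystander: clear jar with lid, 72 mm wide, 80 mm high, near the left or right edge of the work area; origin under its centre.
- mortar: loose bystander: white ceramic bowl, 90 mm wide, 55 mm high, to the left; origin under its centre.
- cup: loose bystander: white mug, 80 mm wide, 90 mm high, near the left or right edge of the work area; origin under its centre.
- notebook: loose bystander: grey notebook, 150 x 210 x 14 mm, to the right; origin under its centre.

How it is judged (in metres and radians):
On the way, in this order (a step that is already met when the one before it is completed fails the run):
1. the shutter is pulled out (at least 54 of its 60 mm) (value of joint shutter above 0.054 m), for 0.2 s.
2. with the shutter still out (at least 50 mm), the dial's pointer tip stands still within 4 mm (4 degrees) of the index mark (horizontal distance between dial_tip and index_mark below 0.004 m and value of joint shutter above 0.05 m and velocity of joint dial between -0.05 and 0.05 rad/s), for 0.3 s.
At the end, for the whole second after the job is handed in: the shutter is pushed home (less than 4 mm out) and the dial is at rest with its pointer tip within 4 mm (about 4 degrees) of the index mark (horizontal distance between dial_tip and index_mark below 0.004 m and value of joint shutter below 0.004 m and velocity of joint dial between -0.05 and 0.05 rad/s); the robot touches nothing.
It fails at once if the dial is turned (pointer tip more than 10 mm from its start and more than 10 mm from the index mark) while the shutter is less than 50 mm out (value of joint shutter below 0.05 m and distance of dial_tip from where it was at the start of the episode above 0.01 m and horizontal distance between dial_tip and index_mark above 0.01 m).
It fails at once if a bystander (beaker, wash bottle, vial, sample jar, mortar, cup or notebook) is moved more than 25 mm (distance of any of beaker, wash_bottle, vial, sample_jar, mortar, cup, notebook from where it was at the start of the episode above 0.025 m).
It also fails if it takes over 70 s, if anything falls off the work surface, if the arm or the gripper's body presses on something with over 40 N, if the wrist force passes 120 N, or if a joint passes its speed limit or range.

## Robot

A 6-joint arm with a two-finger parallel gripper is mounted at the origin on the work surface. World frame = base frame: x ahead of the robot, y to its left, z up, the work surface at z = 0. Lengths are in mm, angles in rad, forces in N, time in s.
With the tool pointing down it reaches from about 400 to 925 mm from the base axis. Payload 12.5 kg.
Tool frame: the origin (TCP) lies between the finger pads; the fingertips stand 19 mm ahead of it and the grasp point (between the pads) is the TCP (env.tips_ahead is the distance from the TCP to the fingertips, in mm); z points along the fingers, y is the line along which they close (so a half turn about z gives the same grasp; the last joint's range is limited). The gripper opens to 95 mm and grips with 3 to 60 N. Pads are 20 mm wide; open, the fingers measure 119 mm over their backs; the gripper's body (75 mm by 180 mm) begins 59 mm behind the grasp point.
Start: joints at [-1.284, 0.491, 1.559, -0, 1.092, -0.106], TCP at [239.259, -577.408, 233.661] pointing down, gripper open.
Joint ranges: [-3.1, 3.1], [-0.84, 2.19], [0.05, 2.79], [-1.13, 4.28], [0.06, 2.93], [-2.69, 2.69]. Speed limits (rad/s): [2.22, 2.22, 2.79, 3.14, 3.14, 3.14].

## Interface

Orientations are given as [roll, pitch, yaw] about the fixed x, y, z axes, in that order (R = Rz(yaw) Ry(pitch) Rx(roll)).
In Python, from cell import env gives the robot as it stands.
- The arm moves only by the shell command python3 -m crank 'ROWS'. ROWS is JSON, a list of rows, each a list of 5 numbers: the shift along the tool's x, y, z in mm, then the turn about the tool's z in degrees, then the finger opening in mm, from 0 to 95.1. In form: [[dx, dy, dz, yaw, grip], ...]. A call has 1 to 10 rows; each row is the pose to reach, as a shift and turn from the pose commanded when the call began, along the tool's axes at that moment; what a row does not reach only later rows make up. A row lasts 1/12 s, in which the tool goes at most 41.7 mm and 7.16 degrees, less where a joint would pass 70% of its speed; a pose out of reach is approached as far as the arm can. A call with a gripper value outside its range is refused whole. The fingers move at their own pace and stop on an object; the grip force is fixed at half the most. Time passes only in rows, so rows that repeat a pose let the fingers close. It gives the time, the measured TCP pose, the force, the opening and the grip force at its end, in the units of the state.
- env.state(): the state, without advancing time (a new reading comes with each control period).
- env.read_camera(name): name is "side" or "top"; returns a dict with "img" (420x560x3 uint8, blue, green, red), "K" (3x3 intrinsics, pixels), "pose" (4x4, takes a point from camera to world coordinates). Camera axes: x right, y down, z forward; pixel columns grow to the right and rows downward; lengths in mm; the calibration is good to about 2 mm. A picture is of the moment at which its call begins. There is no depth.
- env.job_done(): hands the job in; it is judged then, once.
The state is a dict: "t": time; "joints": joint angles; "qvel": joint speeds; "tau": joint torques, N m; "eef_pos": TCP position; "tcp_rot": TCP orientation; "ft_force": force on the tool from outside, world axes, zero at the start; "moment": the same for the moment, N m; "opening": opening from 0.0 (shut) to 1.0 (fully open); "grip_force": force on a finger pad.
Only numpy, scipy, OpenCV 4.12 (cv2) and the standard library are available. Lean on these libraries where they do the work, as an engineer would, in place of code of your own. Each camera call takes 0.05 s, during which the arm holds its last target. There are 200 camera calls.

## Working session

There is one attempt and no reset: what is moved stays moved. The work goes in short steps, Python scripts to look and compute and a shell command to move; the robot and the scene stay as the last step left them, time stands still between calls to the robot, and variables do not carry over. Pictures are saved under pics/ and viewed, at most 10 in all, crops included, and the job is handed in when it is done.

```bash
ls; mkdir -p pics
python3 - <<'E'
from cell import env
import cv2,numpy as np
for n in("side","top"):
    c=env.read_camera(n);cv2.imwrite(f"pics/{n}0.png",c["img"]);print(n,c["K"].tolist(),np.round(c["pose"],3).tolist())
print(env.state())
E
```

```text
pics
side [[501.981834046138, 0.0, 271.0296606405067], [0.0, 501.981834046138, 206.40344159396236], [0.0, 0.0, 1.0]] [[-0.711, -0.434, 0.554, -191.48], [-0.704, 0.432, -0.565, 794.225], [0.006, -0.791, -0.612, 939.019], [0.0, 0.0, 0.0, 1.0]]
top [[475.9572733567237, 0.0, 278.2495475269608], [0.0, 475.9572733567237, 217.0116248343723], [0.0, 0.0, 1.0]] [[0.013, -0.995, 0.095, 384.53], [-1.0, -0.012, 0.013, 8.975], [-0.011, -0.096, -0.995, 1701.529], [0.0, 0.0, 0.0, 1.0]]
{'t': 0.1, 'joints': array([-1.28359538e+00,  4.91469426e-01,  1.55937718e+00, -3.86374799e-05,
        1.09169888e+00, -1.05620605e-01]), 'qvel': array([-0.00104433, -0.00097215, -0.0018956 ,  0.00054079,  0.00049313,
        0.00081477]), 'tau': array([ 1.94290878e-03, -6.13624763e+01, -2.58603555e+01,  6.94120978e-02,
        4.70265804e-02, -6.56222937e-05]), 'eef_pos': array([ 239.1941287 , -577.20953833,  233.14262427]), 'tcp_rot': array([-3.14064152e+00, -6.63722130e-05,  3.92839349e-01]), 'ft_force': array([-0.1469001 , -0.7958728 ,  0.31593242]), 'moment': array([ 0.06076356, -0.00687596, -0.01091673]), 'grip_force': 0.0, 'opening': 1.0008400961425041}
```

View pics/top0.png

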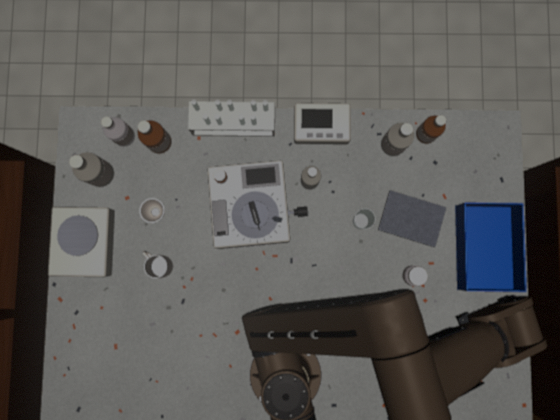

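View pics/side0.png

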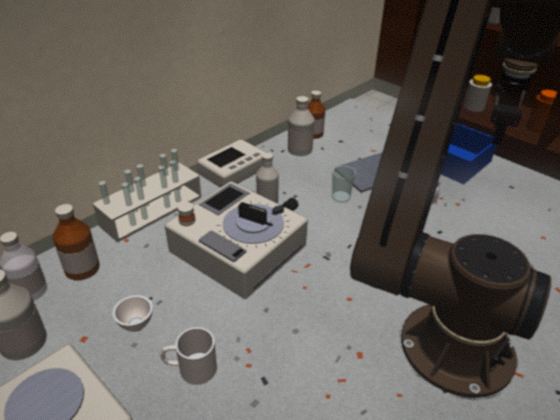

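The top view shows the photometer at about (248,205), with the dial at (255,214) and the knob at (301,211). I'll enlarge this area.

```bash
cat > h.py <<'E'
import cv2,numpy as np
from cell import env
def ray(c,uv,z):
    d=c["pose"][:3,:3]@np.linalg.inv(c["K"])@[uv[0],uv[1],1];o=c["pose"][:3,3]
    return (o+d*(z-o[2])/d[2])
def proj(c,p):
    q=c["K"]@(c["pose"][:3,:3].T@(np.array(p)-c["pose"][:3,3]));return q[:2]/q[2]
E
python3 - <<'E'
from h import *
a=cv2.imread("pics/top0.png")[150:260,195:325];cv2.imwrite("pics/topc.png",cv2.resize(a,None,fx=6,fy=5.4 and 6,interpolation=cv2.INTER_CUBIC)[:600])
c=env.read_camera("top");g=cv2.cvtColor(c["img"],cv2.COLOR_BGR2GRAY)
m=(g>135).astype(np.uint8);m[:, :200]=0;m[:,300:]=0;m[:150]=0;m[260:]=0
m=cv2.morphologyEx(m,cv2.MORPH_CLOSE,np.ones((5,5)))
k=max(cv2.findContours(m,0,2)[0],key=cv2.contourArea)
P=np.array([ray(c,p[0],106)[:2] for p in k],np.float32);print(cv2.minAreaRect(P))
print(cv2.contourArea(k), cv2.boundingRect(k))
E
```

```text
((582.6342163085938, 131.92498779296875), (266.7947692871094, 247.28070068359375), 6.062821865081787)
4027.0 (209, 162, 79, 84)
```

View pics/topc.png

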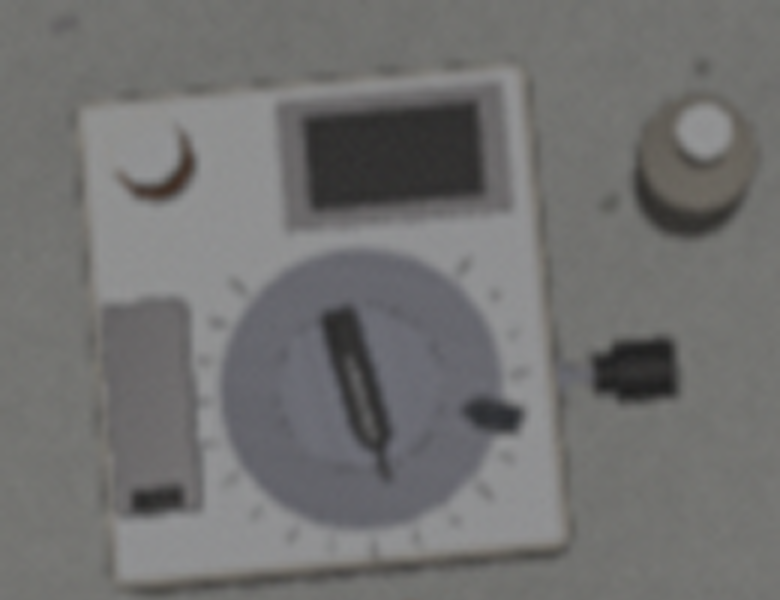

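Run:
```python
from h import *
c=env.read_camera("top")
f=lambda x,y,z:ray(c,((x+.5)/6-.5+195,(y+.5)/6-.5+150),z)[:2]
C=np.array([f(80,105,106),f(520,68,106),f(568,545,106),f(118,585,106)])
for i in range(4):
    d=C[(i+1)%4]-C[i];print(np.linalg.norm(d).round(1),np.degrees(np.arctan2(d[1],d[0])).round(2))
o=C.mean(0);v=(C[0]-C[3])+(C[1]-C[2]);w=(C[0]-C[1])+(C[3]-C[2]);v=v/np.linalg.norm(v);w=w/np.linalg.norm(w)
yaw=np.arctan2(v[1]-w[0],v[0]+w[1]);R=np.array([[np.cos(yaw),-np.sin(yaw)],[np.sin(yaw),np.cos(yaw)]])
ax=o+R@[-40,-20];print("centre",o,"yaw",np.degrees(yaw),"axis",ax,"disc",f(360,388,108))
t=f(389,478,121);k=f(462,410,118)
for n,p in(("tip",t),("clip",k)):
    d=R.T@(p-ax);print(n,np.linalg.norm(d),"ang from -x",np.degrees(np.arctan2(-d[1],-d[0])))
kn=f(645,370,80);d=R.T@(kn-o);print("knob",kn,d,"expected x? off side",-d[1]-130)
for n,x,y,z in(("bottle cap",703,130,170),("bottle base",690,190,0)):print(n,f(x,y,z))
print("beaker",ray(c,(362,221),50))
s=env.state();print(s["eef_pos"])
```

```text
250.8 -84.51
272.1 -173.63
252.4 95.8
273.4 6.02
centre [581.88147661 131.4469387 ] yaw 5.921304966821671 axis [544.15814362 107.42715212] disc [545.60051401 108.84702718]
tip 52.49689895772465 ang from -x 12.273497711641799
clip 57.385309305249514 ang from -x 72.81691086389606
knob [560.69935895 -51.98194145] [ -39.99206485 -180.26500196] expected x? off side 50.26500195818795
bottle cap [682.45270172 -79.00652016]
bottle base [678.78335759 -81.17978084]
beaker [ 532.33999311 -261.56234906   50.        ]
[ 239.20594343 -577.30024411  233.30443564]
```

The crop shows the pointer tip at (389,478), the clip point at (462,410), the knob at (645,370) and the bottle cap at (703,130). All of these agree with the given sizes. Next I'll check the bottle's profile, because it limits which way round I can grip the knob.

Run:
```python
from h import *
c=env.read_camera("side");a=c["img"]
x0,y0=235,145;S=8
z=cv2.resize(a[y0:y0+75,x0:x0+90],None,fx=S,fy=S,interpolation=cv2.INTER_CUBIC)
for h in(0,100,120,140,170):
    u=(proj(c,(680,-80,h))+.5-[x0,y0])*S-.5;cv2.circle(z,tuple(int(i) for i in u),3,(0,0,255),-1);print(h,u)
cv2.imwrite("pics/sidec.png",z)
```

```text
0 [266.16971563 460.8694285 ]
100 [266.75646621 246.30652514]
120 [266.87965055 201.26049   ]
140 [267.00489336 155.46171028]
170 [267.19673152  85.31034661]
```

View pics/sidec.png

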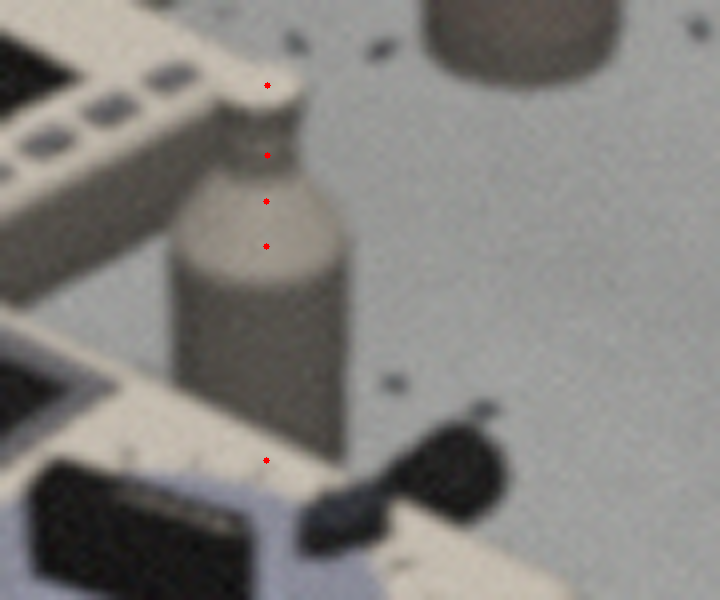

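The bottle's neck is thin above about 135 mm. So I can grip the knob across the photometer's x with the TCP at z≈82, which leaves about 8 mm clearance.

```bash
cat >> h.py <<'E'
from scipy.spatial.transform import Rotation as Ro
def delta(p,yaw_deg):
    s=env.state();R=Ro.from_euler("xyz",s["tcp_rot"])
    d=R.inv().apply(np.array(p)-s["eef_pos"]);y=np.degrees(s["tcp_rot"][2])
    print("t",round(s["t"],1),"pos",s["eef_pos"].round(1),"yaw",round(y,2),"row",d.round(1),"turn",round((y-yaw_deg+180)%360-180,2))
E
python3 -c "
from h import *
delta((561,-52,233),95.92)"
```

```text
t 0.2 pos [ 239.2 -577.3  233.4] yaw 22.5 row [ 498.3 -362.2    0.6] turn -73.42
```

```bash
python3 -m crank '[[498,-362,0,-73.4,62],[498,-362,0,-73.4,62],[498,-362,0,-73.4,62],[498,-362,0,-73.4,62],[498,-362,0,-73.4,62],[498,-362,0,-73.4,62],[498,-362,0,-73.4,62],[498,-362,0,-73.4,62],[498,-362,0,-73.4,62],[498,-362,0,-73.4,62]]'; python3 -c "
from h import *
delta((561,-52,140),95.92)"
```

```text
t: 1.08
eef_pos: [457.5, -220.2, 233.8]
tcp_rot: [3.141, 0.0, 1.649]
ft_force: [0.9, -1.2, 0.4]
opening: 0.653
grip_force: 0.0
t 1.1 pos [ 457.5 -220.2  233.8] yaw 94.47 row [159.6 116.2  93.8] turn -1.45
```

```bash
python3 -m crank '[[160,116,20,-1.4,62],[160,116,20,-1.4,62],[160,116,20,-1.4,62],[160,116,20,-1.4,62],[160,116,20,-1.4,62],[160,116,94,-1.4,62],[160,116,94,-1.4,62],[160,116,94,-1.4,62],[160,116,94,-1.4,62],[160,116,94,-1.4,62]]'
python3 - <<'E'
from h import *
delta((561,-52,82),95.92)
a=env.read_camera("side")["img"];b=env.read_camera("top")["img"]
z=np.hstack([cv2.resize(i[y:y+140,x:x+100],None,fx=4,fy=4,interpolation=cv2.INTER_CUBIC) for i,x,y in((a,230,130),(b,230,140))]);cv2.imwrite("pics/p5.png",z)
E
```

```text
t: 1.92
eef_pos: [561.7, -54.6, 141.2]
tcp_rot: [3.14, 0.001, 1.667]
ft_force: [-0.1, -0.3, 0.1]
opening: 0.65
grip_force: 0.0
t 1.9 pos [561.7 -54.6 141.2] yaw 95.49 row [ 2.7 -0.5 59.2] turn -0.43
```

View pics/p5.png

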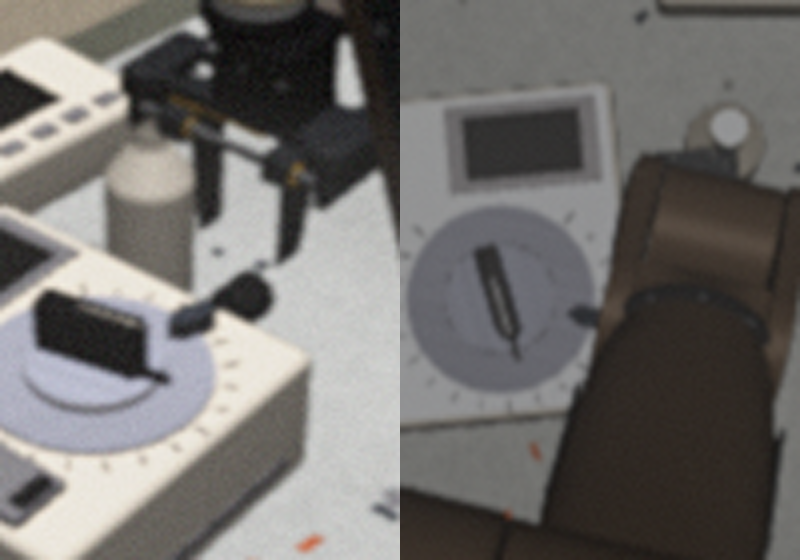

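The fingers straddle the knob, with the fingertips at (208,220) and (290,255) above the knob at (245,295). The bottle cap at (730,128) is close to the gripper body but clear of it. I'll go down in stages.

```bash
python3 -m crank '[[2.5,-2,15,-0.4,62],[2.5,-2,30,-0.4,62],[2.5,-2,30,-0.4,62],[2.5,-2,30,-0.4,62]]'; python3 -m crank '[[0,0,10,0,62],[0,0,20,0,62],[0,0,28,0,62],[0,0,28,0,62],[0,0,28,0,62]]'; python3 -m crank '[[0,0,0,0,20],[0,0,0,0,20],[0,0,0,0,20],[0,0,0,0,20],[0,0,0,0,20],[0,0,0,0,20]]'
```

```text
t: 2.35
eef_pos: [559.1, -52.2, 110.7]
tcp_rot: [3.141, 0.0, 1.674]
ft_force: [0.8, -0.1, 0.3]
opening: 0.65
grip_force: 0.0
t: 2.77
eef_pos: [558.6, -51.8, 81.1]
tcp_rot: [-3.14, -0.0, 1.674]
ft_force: [-0.7, -0.1, 0.5]
opening: 0.653
grip_force: 0.0
t: 3.27
eef_pos: [563.0, -52.0, 82.1]
tcp_rot: [3.132, 0.002, 1.674]
ft_force: [21.1, 3.8, -13.9]
opening: 0.373
grip_force: 30.0
```

Gripped: the opening reads 35.5 mm, which matches the 36 mm knob. The knob sits about 4 mm further +x than I commanded, so I'll ease that out and pull.

```bash
python3 -m crank '[[0,3,0,0,20],[-8,3,0,0,20],[-16,3,0,0,20],[-24,3,0,0,20],[-32,3,0,0,20],[-40,3,0,0,20],[-46,3,0,0,20],[-50,3,0,0,20],[-50,3,0,0,20]]';python3 -m crank '[[-3,0,0,0,20],[-6,0,0,0,20],[-8,0,0,0,20],[-10,0,0,0,20],[-10,0,0,0,20],[-10,0,0,0,20]]'
```

```text
t: 4.02
eef_pos: [568.5, -102.2, 82.0]
tcp_rot: [3.138, 0.001, 1.674]
ft_force: [7.2, -2.7, -3.8]
opening: 0.374
grip_force: 30.0
t: 4.52
eef_pos: [569.0, -108.3, 82.0]
tcp_rot: [3.139, -0.003, 1.674]
ft_force: [10.2, 26.1, 0.2]
opening: 0.372
grip_force: 30.0
```

The rod has reached its end stop: reaction +26 N at -108. I'll release and lift.

```bash
python3 -m crank '[[4,0,0,0,20],[4,0,0,0,62],[4,0,0,0,62],[4,0,0,0,62],[4,0,0,0,62],[4,0,-30,0,62],[4,0,-60,0,62],[4,0,-100,0,62],[4,0,-140,0,62],[4,0,-140,0,62]]'; python3 -m crank '[[-200,-170,0,0,62],[-200,-170,0,0,62],[-200,-170,0,0,62],[-200,-170,0,0,62],[-200,-170,0,0,62],[-200,-170,0,0,62],[-200,-170,0,0,62],[-200,-170,0,0,62]]'
python3 - <<'E'
from h import *
b=env.read_camera("top")["img"]
cv2.imwrite("pics/p6.png",cv2.resize(b[155:255,200:330],None,fx=6,fy=6,interpolation=cv2.INTER_CUBIC))
E
```

```text
t: 5.35
eef_pos: [569.6, -108.1, 228.9]
tcp_rot: [3.132, 0.004, 1.674]
ft_force: [0.4, -0.2, 0.7]
opening: 0.653
grip_force: 0.0
t: 6.02
eef_pos: [417.3, -326.2, 221.5]
tcp_rot: [-3.141, 0.0, 1.67]
ft_force: [0.2, 0.7, 0.8]
opening: 0.651
grip_force: 0.0
```

View pics/p6.png

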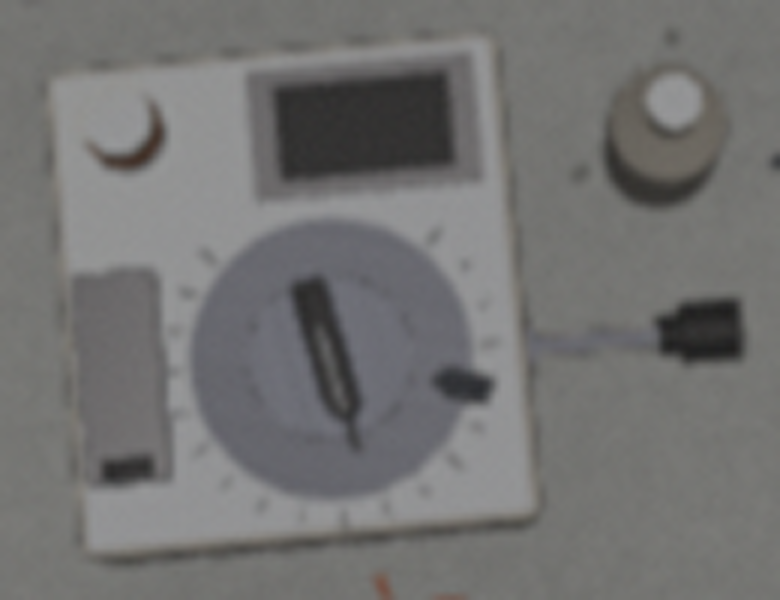

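The shutter is fully out, with the knob at (710,330). The dial and bottle have not moved. Next, the dial angles.

Run:
```python
from h import *
c=env.read_camera("top")
f=lambda x,y,z:ray(c,((x+.5)/6-.5+200,(y+.5)/6-.5+155),z)[:2]
print("disc",f(331,358,108))
for ax in((546,108.7),(545,108.5)):
  for n,x,y,z in(("tip",357,448,121),("clip pt",434,381,122),("clip back",492,389,124),("blunt end",308,284,158),("wedge",346,416,158)):
    d=f(x,y,z)-ax;print(n,np.linalg.norm(d).round(1),np.degrees(np.arctan2(d[1],d[0])).round(1),end="; ")
  print()
d=f(346,416,158)-f(308,284,158);print("bar dir",np.degrees(np.arctan2(d[1],d[0])))
print("knob",f(710,330,80))
delta((546,108.7,240),0)
```

```text
disc [545.60721685 108.28547672]
tip 54.3 -162.3; clip pt 60.4 -103.4; clip back 92.9 -101.3; blunt end 36.3 15.6; wedge 38.9 -161.7; 
tip 53.3 -162.1; clip pt 60.0 -102.5; clip back 92.5 -100.7; blunt end 37.3 15.5; wedge 37.9 -161.5; 
bar dir -163.01116642774014
knob [ 567.08274448 -106.12636354]
t 6.1 pos [ 418.9 -323.7  221.5] yaw 95.83 row [417.3 170.4 -18.4] turn 95.83
```

```bash
python3 -m crank '[[417,170,-18,78.2,50],[417,170,-18,78.2,50],[417,170,-18,78.2,50],[417,170,-18,78.2,50],[417,170,-18,78.2,50],[417,170,-18,78.2,50],[417,170,-18,78.2,50],[417,170,-18,78.2,50],[417,170,-18,78.2,50],[417,170,-18,78.2,50]]'; python3 -c "
from h import *
delta((546,108.6,185),17.6)"
```

```text
t: 6.95
eef_pos: [523.6, 36.0, 236.6]
tcp_rot: [-3.142, -0.0, 0.557]
ft_force: [0.4, 0.2, 0.3]
opening: 0.524
grip_force: 0.0
t 7.0 pos [523.6  36.  236.6] yaw 31.89 row [ 57.3 -49.8  51.6] turn 14.29
```

```bash
python3 -m crank '[[57.3,-49.8,10,14.3,50],[57.3,-49.8,10,14.3,50],[57.3,-49.8,10,14.3,50],[57.3,-49.8,30,14.3,50],[57.3,-49.8,52,14.3,50],[57.3,-49.8,52,14.3,50],[57.3,-49.8,52,14.3,50]]'
python3 - <<'E'
from h import *
delta((546,108.6,143),17.6)
a=env.read_camera("side")["img"]
cv2.imwrite("pics/p7.png",cv2.resize(a[140:260,170:320],None,fx=5,fy=5,interpolation=cv2.INTER_CUBIC))
E
```

```text
t: 7.53
eef_pos: [545.2, 105.9, 184.1]
tcp_rot: [-3.141, 0.002, 0.312]
ft_force: [0.0, 0.4, 1.2]
opening: 0.526
grip_force: 0.0
t 7.5 pos [545.2 105.9 184.1] yaw 17.89 row [ 1.7 -2.3 41.1] turn 0.29
```

View pics/p7.png

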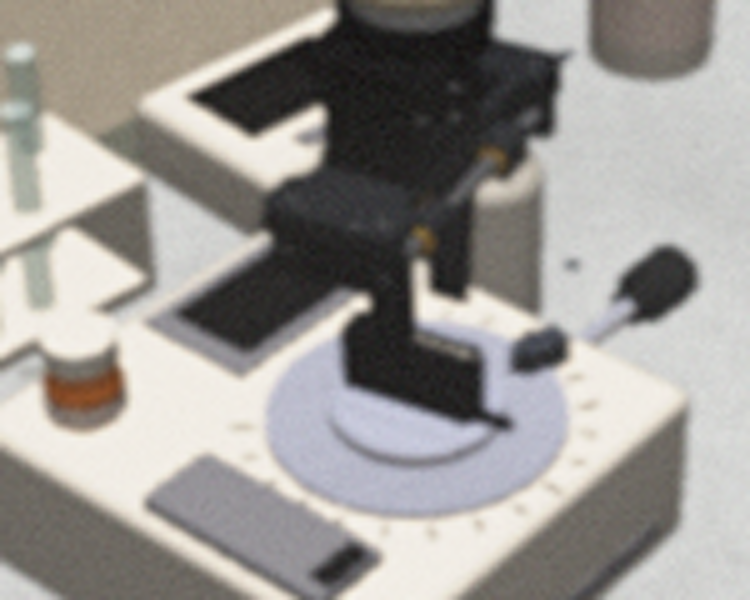

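The fingers straddle the bar, at (395,330) and (455,290), with the bar between them. Now descend and close.

```bash
python3 -m crank '[[1,-2,10,0.3,50],[1,-2,20,0.3,50],[1,-2,30,0.3,50],[1,-2,40,0.3,50],[1,-2,41,0.3,50],[1,-2,41,0.3,50]]'; python3 -m crank '[[0,0,0,0,5],[0,0,0,0,5],[0,0,0,0,5],[0,0,0,0,5],[0,0,0,0,5],[0,0,0,0,5],[0,0,0,0,5]]'; python3 -c "
from h import *
s=env.state();print(s['eef_pos'],s['moment'],np.degrees(s['tcp_rot']))"
```

```text
t: 8.08
eef_pos: [545.9, 107.1, 142.6]
tcp_rot: [-3.141, 0.002, 0.305]
ft_force: [0.5, 0.3, -0.4]
opening: 0.527
grip_force: 0.0
t: 8.67
eef_pos: [545.7, 108.8, 143.7]
tcp_rot: [-3.139, -0.0, 0.305]
ft_force: [-2.7, 12.9, 1.9]
opening: 0.21
grip_force: 30.0
[545.68956565 108.79355126 143.71477077] [ 2.15356676  0.42241763 -0.03252753] [-1.79872134e+02 -1.71788758e-02  1.74625306e+01]
```

```bash
python3 -m crank '[[0,-1.5,0,-6,5],[0,-1.5,0,-12,5],[0,-1.5,0,-18,5],[0,-1.5,0,-24,5],[0,-1.5,0,-30,5],[0,-1.5,0,-36,5],[0,-1.5,0,-42,5],[0,-1.5,0,-48,5],[0,-1.5,0,-54,5],[0,-1.5,0,-60,5]]';python3 -m crank '[[0,0,0,0,5],[0,0,0,0,5],[0,0,0,0,5],[0,0,0,0,5]]'
python3 - <<'E'
from h import *
a=env.read_camera("side");print(env.state()["moment"],np.degrees(env.state()["tcp_rot"]))
cv2.imwrite("pics/p8.png",cv2.resize(a["img"][180:240,205:300],None,fx=8,fy=8,interpolation=cv2.INTER_CUBIC))
E
```

```text
t: 9.5
eef_pos: [546.1, 108.6, 143.8]
tcp_rot: [3.14, -0.0, 1.357]
ft_force: [1.4, -1.4, -0.3]
opening: 0.206
grip_force: 30.0
t: 9.83
eef_pos: [546.1, 108.6, 143.7]
tcp_rot: [3.14, -0.0, 1.35]
ft_force: [3.1, -2.3, 2.9]
opening: 0.21
grip_force: 30.0
[-0.28039964 -0.61351224 -0.10741363] [ 1.79936219e+02 -7.85841509e-03  7.73676001e+01]
```

View pics/p8.png

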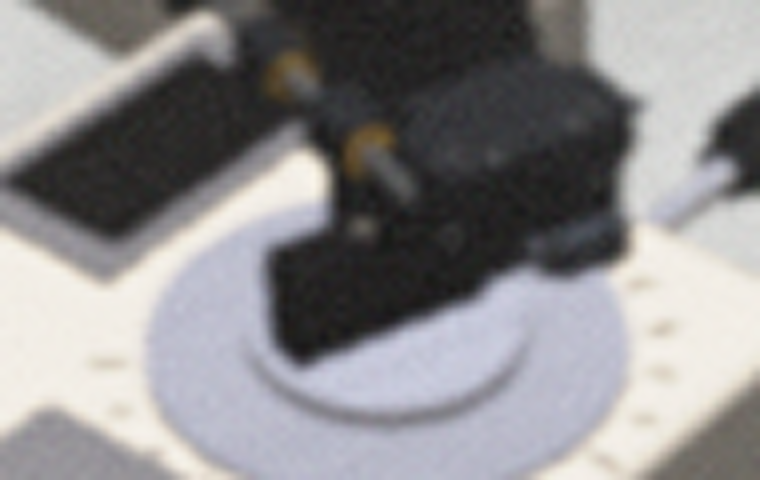

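The bar points at the clip at (580,245), but the tip is hidden. I'll release, lift clear and check from above.

```bash
python3 -m crank '[[0,0,0,0,50],[0,0,0,0,50],[0,0,0,0,50],[0,0,0,0,50],[0,0,-25,0,50],[0,0,-60,0,50],[0,0,-95,0,50],[0,0,-95,0,50]]'; python3 -m crank '[[-330,0,0,0,50],[-330,0,0,0,50],[-330,0,0,0,50],[-330,0,0,0,50],[-330,0,0,0,50],[-330,0,0,0,50],[-330,0,0,0,50],[-330,0,0,0,50],[-330,0,0,0,50]]'
python3 - <<'E'
from h import *
b=np.mean([env.read_camera("top")["img"].astype(float) for _ in range(6)],0).astype(np.uint8)
cv2.imwrite("pics/p9.png",cv2.resize(b[190:240,225:285],None,fx=12,fy=12,interpolation=cv2.INTER_CUBIC))
E
```

```text
t: 10.55
eef_pos: [547.5, 109.0, 244.3]
tcp_rot: [3.134, -0.003, 1.352]
ft_force: [0.3, 0.1, -0.3]
opening: 0.524
grip_force: 0.0
t: 11.3
eef_pos: [472.9, -218.7, 238.2]
tcp_rot: [3.141, 0.001, 1.348]
ft_force: [-0.4, 0.1, -0.5]
opening: 0.525
grip_force: 0.0
```

View pics/p9.png

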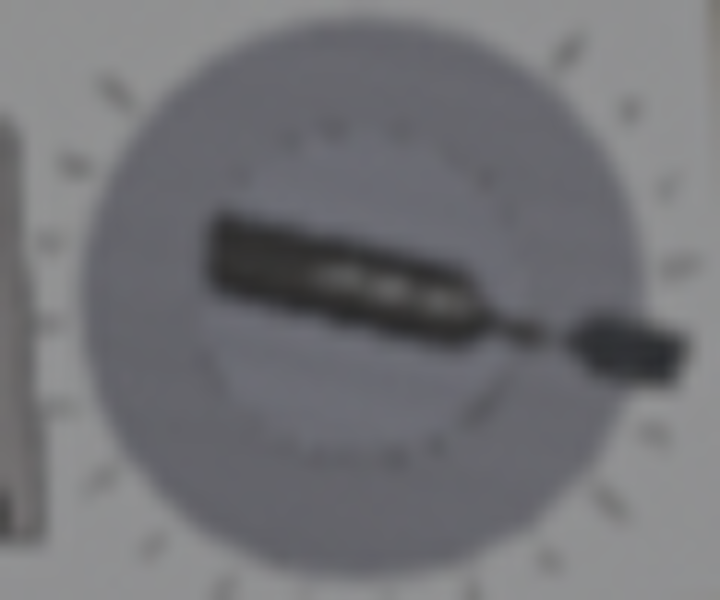

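The pointer tip at (545,335) and the clip point at (567,343) lie on one line from the axis at (363,297), within 1°, so the setting is good. Next I'll push the knob home with closed fingers, with the body lying along photometer y.

```bash
python3 -c "
from h import *
delta((572.6,-148,200),5.9)"
```

```text
t 11.6 pos [ 474.4 -212.3  238.5] yaw 77.57 row [83.9 82.1 38.5] turn 71.67
```

```bash
python3 -m crank '[[84,82,0,71.7,0],[84,82,0,71.7,0],[84,82,0,71.7,0],[84,82,0,71.7,0],[84,82,0,71.7,0],[84,82,0,71.7,0],[84,82,38,71.7,0],[84,82,38,71.7,0],[84,82,38,71.7,0],[84,82,38,71.7,0]]'; python3 -c "
from h import *
delta((572.6,-149,75),5.9)"
```

```text
t: 12.43
eef_pos: [572.5, -147.7, 199.9]
tcp_rot: [-3.141, 0.001, 0.11]
ft_force: [0.9, -0.7, 0.8]
opening: 0.006
grip_force: 0.0
t 12.4 pos [ 572.5 -147.7  199.9] yaw 6.31 row [  0.    1.3 124.9] turn 0.41
```

```bash
python3 -m crank '[[0,1.3,30,0.4,0],[0,1.3,60,0.4,0],[0,1.3,80,0.4,0],[0,1.3,100,0.4,0],[0,1.3,115,0.4,0],[0,1.3,125,0.4,0],[0,1.3,125,0.4,0],[0,1.3,125,0.4,0]]'; python3 -m crank '[[0,-6,0,0,0],[0,-12,0,0,0],[0,-18,0,0,0],[0,-24,0,0,0],[0,-30,0,0,0],[0,-36,0,0,0],[0,-42,0,0,0],[0,-48,0,0,0],[0,-54,0,0,0],[0,-54,0,0,0]]'
```

```text
t: 13.1
eef_pos: [572.8, -149.9, 75.6]
tcp_rot: [-3.142, 0.0, 0.108]
ft_force: [-0.4, -0.1, -0.1]
opening: 0.003
grip_force: 0.0
t: 13.93
eef_pos: [566.6, -95.7, 75.4]
tcp_rot: [-3.141, 0.0, 0.108]
ft_force: [0.2, -0.3, -0.3]
opening: 0.004
grip_force: 0.0
```

```bash
python3 -m crank '[[0,-3,0,0,0],[0,-6,0,0,0],[0,-9,0,0,0],[0,-12,0,0,0],[0,-12,0,0,0]]'; python3 -m crank '[[0,-2,0,0,0],[0,-4,0,0,0],[0,-6,0,0,0],[0,-6,0,0,0]]'
```

```text
t: 14.35
eef_pos: [565.3, -84.5, 75.3]
tcp_rot: [-3.141, 0.0, 0.107]
ft_force: [0.7, -0.4, -0.5]
opening: 0.005
grip_force: 0.3
t: 14.68
eef_pos: [564.7, -78.7, 75.4]
tcp_rot: [-3.141, 0.0, 0.107]
ft_force: [0.2, -1.3, 0.5]
opening: 0.002
grip_force: 0.6
```

```bash
python3 -m crank '[[0,-2,0,0,0],[0,-3,0,0,0],[0,-4,0,0,0],[0,-4,0,0,0]]'; python3 -m crank '[[0,-1,0,0,0],[0,-3,0,0,0],[0,-4,0,0,0],[0,-4,0,0,0]]'
```

```text
t: 15.02
eef_pos: [564.4, -75.0, 75.4]
tcp_rot: [3.141, 0.0, 0.107]
ft_force: [0.0, -2.9, -1.5]
opening: 0.005
grip_force: 1.4
t: 15.35
eef_pos: [564.4, -74.4, 75.5]
tcp_rot: [3.137, -0.001, 0.108]
ft_force: [-1.1, -31.1, -4.4]
opening: 0.005
grip_force: 14.9
```

The stop is reached, with a 31 N reaction. Back off, lift away and look.

```bash
python3 -m crank '[[0,5,0,0,0],[0,20,0,0,0],[0,20,0,0,0],[0,20,-35,0,0],[0,20,-75,0,0],[0,20,-115,0,0],[0,20,-150,0,0],[0,20,-150,0,0]]'; python3 -m crank '[[-170,190,0,0,50],[-170,190,0,0,50],[-170,190,0,0,50],[-170,190,0,0,50],[-170,190,0,0,50],[-170,190,0,0,50],[-170,190,0,0,50],[-170,190,0,0,50]]'
python3 - <<'E'
from h import *
b=np.mean([env.read_camera("top")["img"].astype(float) for _ in range(4)],0).astype(np.uint8)
cv2.imwrite("pics/p10.png",cv2.resize(b[160:250,215:335],None,fx=6.6,fy=6.6,interpolation=cv2.INTER_CUBIC)[:600])
E
```

```text
t: 16.02
eef_pos: [568.2, -91.3, 232.2]
tcp_rot: [3.138, -0.009, 0.107]
ft_force: [0.8, -0.1, 0.1]
opening: 0.003
grip_force: 0.0
t: 16.68
eef_pos: [416.2, -299.6, 225.3]
tcp_rot: [-3.141, -0.0, 0.103]
ft_force: [0.2, -0.3, -0.5]
opening: 0.499
grip_force: 0.0
```

View pics/p10.png

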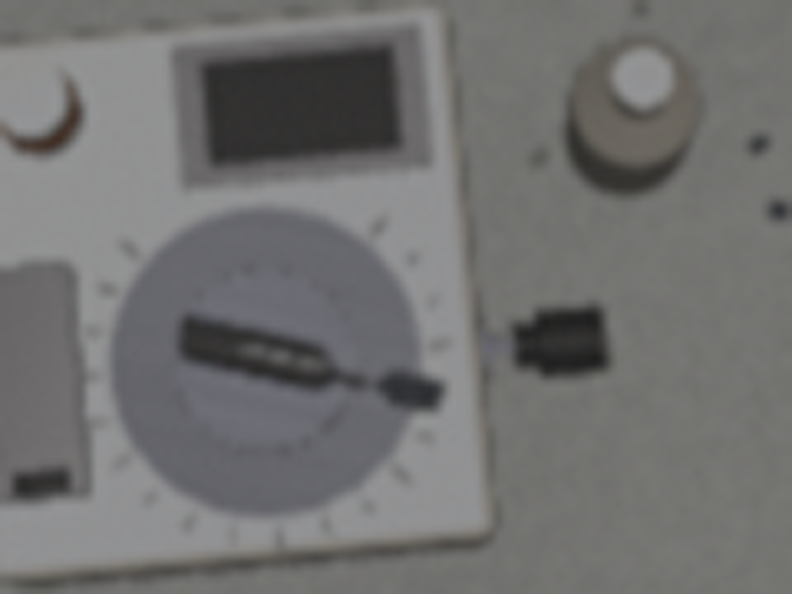

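The knob's end is now at column 307 (308 at the start), so it is home. The pointer is still in line with the clip and the bottle is in place. Handing in.

```bash
python3 -c "
from cell import env
print(env.job_done())"
```

```text
the job is handed in; nothing more can be done
None
```

The job is handed in: I pulled the shutter out to its stop, set the dial's pointer within about 1° of the clip, and pushed the shutter home against its stop with the setting kept. Nothing is held at the end; no verdict came back on hand-in.

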